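# Line up the capacitors on the test rail by height

## Robot

A 6-joint arm with a two-finger parallel gripper is mounted at the origin on the work surface. World frame = base frame: x ahead of the robot, y to its left, z up, the work surface at z = 0. Lengths are in m, angles in degrees, forces in N, time in s.
With the tool pointing down it reaches from about 0.3 to 0.75 m from the base axis. Payload 8.5 kg.
Tool frame: the origin (TCP) lies midway between the tips of the shut fingers; the grasp point (between the pads) lies 19 mm behind it; z points along the fingers, y is the line along which they close (so a half turn about z gives the same grasp; the last joint's range is limited). The gripper opens to 88 mm and grips with 3 to 60 N. Pads are 18 mm wide; open, the fingers measure 123 mm over their backs; the gripper's body (75 mm by 187 mm) begins 45 mm behind the grasp point.
Start: joints at [-83.726, 21.807, 74.336, -0, 83.858, -12.336], TCP at [0.176, -0.521, 0.239] pointing down, gripper open.
Joint ranges: [-178.18, 178.18], [-50.72, 133.34], [12.68, 142.11], [-81.47, 261.47], [9.98, 163.14], [-165.26, 165.26]. Speed limits (degrees/s): [136.94, 136.94, 180, 180, 180, 180].

## Interface

Orientations are given as [roll, pitch, yaw] about the fixed x, y, z axes, in that order (R = Rz(yaw) Ry(pitch) Rx(roll)).
In Python, from workcell import manip gives the robot as it stands. The module is installed in compiled form; this text tells all that it offers.
- The arm moves only by the tool apply_moves, never from a script. Its argument "motion" is a list of rows, each a list of 3 entries, a list of its own where there are three numbers: the shift along the world's x, y, z in cm, then the turn about the world's z in degrees, then the opening in per cent of the stroke, from 0 (shut) to 100 (fully open). In form: [[[tx, ty, tz], roll, jaw], ...]. A call has exactly 8 rows; each row shifts and turns the commanded pose from where the row before left it; what a row does not reach is not made up. A row lasts 1/12 s, in which the tool goes at most 41.7 mm and 7.16 degrees, less where a joint would pass 70% of its speed; a pose out of reach is approached as far as the arm can. A call is refused whole if a number of a shift passes 4.17 or a number of a turn 7.16, either way. A call with a gripper value outside its range is refused whole. The fingers move at their own pace and stop on an object; "grip_force" is the grip in N (left out, the last holds). Time passes only in rows, so rows that do not move let the fingers close, or fill a call up. It gives the time, the measured TCP pose, the force, the opening and the grip force at its end, in the units of the state.
- manip.get_obs(): the state, without advancing time (a new reading comes with each control period).
- manip.get_image(name): name is "side" or "top" or "wrist"; returns the picture (400x640x3 uint8, red, green, blue); there is no depth.
- manip.camera_model(name): a dict with "mtx" (3x3 intrinsics, pixels), "R" (3x3) and "t" (3): a world point X has camera coordinates R X + t. Camera axes: x right, y down, z forward; pixel columns grow to the right and rows downward; lengths in m; the calibration is good to about 2 mm. A picture is of the moment at which its call begins: read the wrist's pose just before it. camera_model takes no time and is no camera call; for the wrist camera it gives the pose at the moment of the call.
- manip.finish_job(): hands the job in; it is judged then, once.
The state is a dict: "time_s": time; "joint_pos": joint angles; "dq": joint speeds; "joint_torque": joint torques, N m; "tcp_pos": TCP position; "eef_rot": TCP orientation; "wrist_force": force on the tool from outside, world axes, zero at the start; "moment": the same for the moment, N m; "opening": opening from 0.0 (shut) to 1.0 (fully open); "grasp_force": force on a finger pad.
Only numpy, scipy, OpenCV 4.12 (cv2) and the standard library are available. Lean on these libraries where they do the work, as an engineer would, in place of code of your own. Each camera call takes 0.05 s, during which the arm holds its last target. There are 200 camera calls.

## Task

Line up the four can capacitors on the test rail in order of height, one upright on the middle of each brown disc: the shortest on the disc next to the brass binding post, then each taller than the last, the tallest at the far end. Go by height, not by thickness; set each one down gently and do not knock any over.

Things in the scene. Friction and masses are not known exactly. Their poses are not given: they have to be found in the camera images.
- can_b: Loose upright can capacitor, a smooth black cylinder with a bare metal top, 44 mm in diameter and 55 mm tall, with two 8 mm steel terminal studs standing 6 mm above the top, 8 mm either side of the centre. Origin at the centre of its underside, z up along its axis. 70 to 250 g. Stands on the bench at the start.
- can_d: Loose upright can capacitor, a smooth black cylinder with a bare metal top, 50 mm in diameter and 75 mm tall, with two 8 mm steel terminal studs standing 6 mm above the top, 8 mm either side of the centre. Origin at the centre of its underside, z up along its axis. 70 to 250 g. Stands on the bench at the start.
- can_a: Loose upright can capacitor, a smooth black cylinder with a bare metal top, 36 mm in diameter and 95 mm tall, with two 8 mm steel terminal studs standing 6 mm above the top, 8 mm either side of the centre. Origin at the centre of its underside, z up along its axis. 70 to 250 g. Stands on the bench at the start.
- can_c: Loose upright can capacitor, a smooth black cylinder with a bare metal top, 40 mm in diameter and 115 mm tall, with two 8 mm steel terminal studs standing 6 mm above the top, 8 mm either side of the centre. Origin at the centre of its underside, z up along its axis. 70 to 250 g. Stands on the bench at the start.
- disc_p: One of four identical fixed flat brown discs in a row on the rail, 60 mm in diameter, 4 mm thick, 80 mm from centre to centre; its upper face is 16 mm above the bench. Origin at the centre of its underside, 12 mm above the bench. The disc names say nothing about their order in the row, which differs from start to start.
- disc_q: One of four identical fixed flat brown discs in a row on the rail, 60 mm in diameter, 4 mm thick, 80 mm from centre to centre; its upper face is 16 mm above the bench. Origin at the centre of its underside, 12 mm above the bench. The disc names say nothing about their order in the row, which differs from start to start.
- disc_r: One of four identical fixed flat brown discs in a row on the rail, 60 mm in diameter, 4 mm thick, 80 mm from centre to centre; its upper face is 16 mm above the bench. Origin at the centre of its underside, 12 mm above the bench. The disc names say nothing about their order in the row, which differs from start to start.
- disc_s: One of four identical fixed flat brown discs in a row on the rail, 60 mm in diameter, 4 mm thick, 80 mm from centre to centre; its upper face is 16 mm above the bench. Origin at the centre of its underside, 12 mm above the bench. The disc names say nothing about their order in the row, which differs from start to start.
- rail: Fixed flat aluminium rail on the bench, 70 mm wide, 430 mm long, 12 mm high, that carries the discs and a black block at each end. Origin at the centre of its underside; y along its length, z up. The disc centres lie on its centre line at y = -120, -40, 40 and 120 mm, the end blocks at y = -195 and 195 mm.
- post: The fixed black end block (50 x 26 x 22 mm) that carries an upright brass binding post with a 20 mm knob, its top 50 mm above the block's underside. It is at either end of the rail; the block at the other end is bare. Origin at the centre of its underside, 12 mm above the bench.
There are look-alikes about, which are no part of the job. Leave any blue or orange look-alike of the can_c alone.

How it is judged (in metres and radians):
At the end, for the whole second after the job is handed in: Each capacitor stands upright (within 0.1 rad) on a disc, its centre within 12 mm of the disc's centre and its underside within 5 mm of the disc's face height, in order of height (55, 75, 95, 115 mm) counted from the end with the binding post; all at rest (under 0.02 m/s and 0.2 rad/s) ((horizontal distance between can_b and disc_p below 0.012 m or horizontal distance between can_b and disc_q below 0.012 m or horizontal distance between can_b and disc_r below 0.012 m or horizontal distance between can_b and disc_s below 0.012 m) and ((y of post in the frame of rail above 0 m and y of can_b in the frame of rail between 0.09 and 0.15 m) or (y of post in the frame of rail below 0 m and y of can_b in the frame of rail between -0.15 and -0.09 m)) and z of can_b in the frame of rail between 0.011 and 0.021 m and angle between each of can_b, can_d, can_a, can_c's own z axis and vertical below 0.1 rad and linear speed of each of can_b, can_d, can_a, can_c below 0.02 m/s and angular speed of each of can_b, can_d, can_a, can_c below 0.2 rad/s and (horizontal distance between can_d and disc_p below 0.012 m or horizontal distance between can_d and disc_q below 0.012 m or horizontal distance between can_d and disc_r below 0.012 m or horizontal distance between can_d and disc_s below 0.012 m) and ((y of post in the frame of rail above 0 m and y of can_d in the frame of rail between 0.01 and 0.07 m) or (y of post in the frame of rail below 0 m and y of can_d in the frame of rail between -0.07 and -0.01 m)) and z of can_d in the frame of rail between 0.011 and 0.021 m and (horizontal distance between can_a and disc_p below 0.012 m or horizontal distance between can_a and disc_q below 0.012 m or horizontal distance between can_a and disc_r below 0.012 m or horizontal distance between can_a and disc_s below 0.012 m) and ((y of post in the frame of rail above 0 m and y of can_a in the frame of rail between -0.07 and -0.01 m) or (y of post in the frame of rail below 0 m and y of can_a in the frame of rail between 0.01 and 0.07 m)) and z of can_a in the frame of rail between 0.011 and 0.021 m and (horizontal distance between can_c and disc_p below 0.012 m or horizontal distance between can_c and disc_q below 0.012 m or horizontal distance between can_c and disc_r below 0.012 m or horizontal distance between can_c and disc_s below 0.012 m) and ((y of post in the frame of rail above 0 m and y of can_c in the frame of rail between -0.15 and -0.09 m) or (y of post in the frame of rail below 0 m and y of can_c in the frame of rail between 0.09 and 0.15 m)) and z of can_c in the frame of rail between 0.011 and 0.021 m); the robot touches nothing.
It fails at once if a capacitor is knocked over (angle between any of can_b, can_d, can_a, can_c's own z axis and vertical above 0.6 rad).
It fails at once if a capacitor is dropped or slammed onto a disc (more than 60 N between them) (contact force between any of can_b, can_d, can_a, can_c and disc_p above 60 N or contact force between any of can_b, can_d, can_a, can_c and disc_q above 60 N or contact force between any of can_b, can_d, can_a, can_c and disc_r above 60 N or contact force between any of can_b, can_d, can_a, can_c and disc_s above 60 N).
It also fails if it takes over 99 s, if anything falls off the work surface, if the arm or the gripper's body presses on something with over 40 N, if the wrist force passes 120 N, or if a joint passes its speed limit or range.

## Working session

There is one attempt and no reset: what is moved stays moved. The work goes in short steps, Python scripts to look and compute and a tool call to move; the robot and the scene stay as the last step left them, time stands still between calls to the robot, and variables do not carry over. Pictures are saved under pics/ and viewed, at most 14 in all, crops included, and the job is handed in when it is done.

Besides the shell and the picture viewer there is one more tool, called by a JSON object that holds its "api" and its "payload", one argument or row to a line. apply_moves: Moves the arm, as the interface text tells. Its arguments: {"type":"object","properties":{"motion":{"type":"array"},"grip_force":{"type":"number"}},"required":["motion"]}

```bash
mkdir -p pics
python3 - <<'E'
from workcell import manip
import cv2
for n in("top","side"):
    cv2.imwrite(f"pics/{n}0.png",cv2.cvtColor(manip.get_image(n),cv2.COLOR_RGB2BGR))
    c=manip.camera_model(n);print(n,c["mtx"].tolist(),(-c["R"].T@c["t"]).round(3), c["R"].round(3).tolist())
o=manip.get_obs();print({k:o[k] for k in("time_s","tcp_pos","eef_rot","opening","wrist_force")})
E
```

```text
top [[433.8430637336903, 0.0, 320.4851996332859], [0.0, 433.8430637336903, 200.69059177516442], [0.0, 0.0, 1.0]] [0.367 0.006 0.899] [[0.015, -1.0, 0.004], [-0.984, -0.015, -0.176], [0.176, -0.001, -0.984]]
side [[385.22259097346756, 0.0, 322.4936714816831], [0.0, 385.22259097346756, 195.15001193931627], [0.0, 0.0, 1.0]] [0.17  0.417 0.735] [[-0.767, -0.641, 0.017], [-0.507, 0.59, -0.628], [0.393, -0.491, -0.778]]
{'time_s': 0.1, 'tcp_pos': array([ 0.17549901, -0.52100115,  0.23824535]), 'eef_rot': array([-1.79932421e+02, -1.46495577e-02,  1.86108789e+01]), 'opening': 1.0029145961073398, 'wrist_force': array([ 0.42398557, -0.24595968, -0.61801506])}
```

View pics/top0.png

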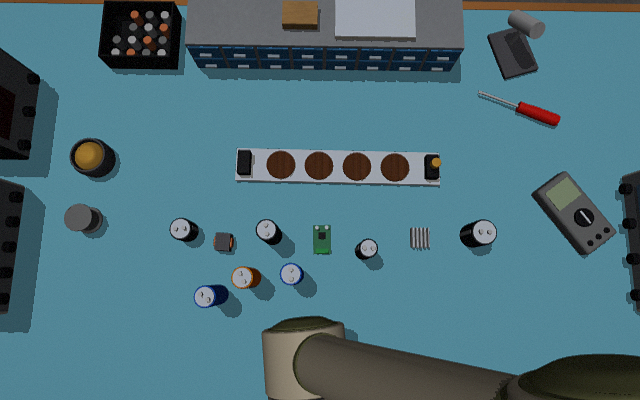

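View pics/side0.png

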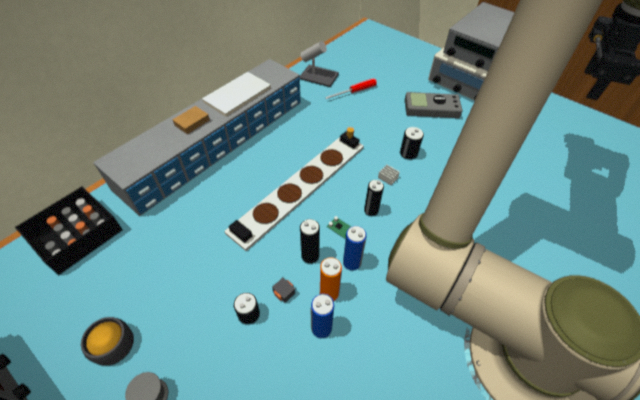

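The top picture shows the post at the right end of the rail (432,165), with discs at about (281,165), (319,165), (357,166) and (395,167). The black cans are at (183,230), (267,232), (368,249) and (481,233). I'll enlarge this to measure them.

Run:
```python
import cv2
i=cv2.imread("pics/top0.png")
a=cv2.resize(i[140:195,230:450],None,fx=3.6,fy=3.6,interpolation=cv2.INTER_CUBIC)
cs=[cv2.resize(i[y-20:y+20,x-20:x+20],(198,198),interpolation=cv2.INTER_CUBIC) for x,y in((184,230),(268,233),(368,250),(479,235))]
import numpy as np
b=np.hstack(cs); cv2.imwrite("pics/c1.png",np.vstack([a,b]) if a.shape[1]==b.shape[1] else print(a.shape,b.shape))
```

```text
(no output)
```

View pics/c1.png

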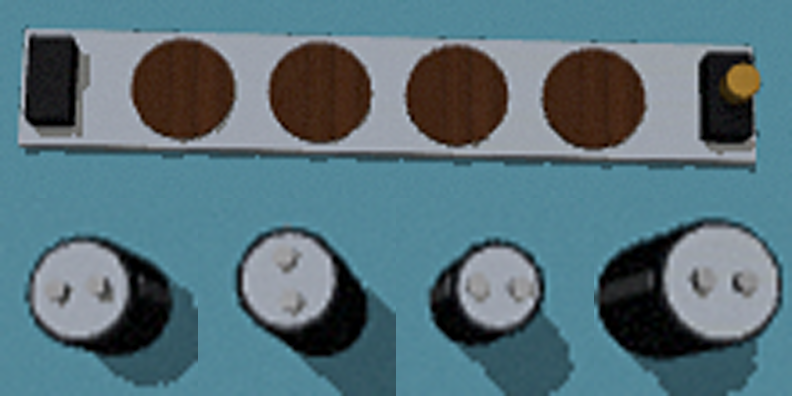

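Enlarged, the can-top centres are at (180.0,228.6), (266.2,229.2), (368.8,248) and (484.9,232). The discs are at (280.8,164.7) to (395,167.2), and the brass knob is on the right end block. I'll triangulate now and check the heights against the side view.

```bash
cat > h.py <<'E'
from workcell import manip
import numpy as np, cv2
def ray(n,u,v,z,c=None):
    c=c or manip.camera_model(n); o=-c["R"].T@c["t"]; d=c["R"].T@np.linalg.inv(c["mtx"])@[u,v,1]
    return o+d*(z-o[2])/d[2]
def proj(n,X,c=None):
    c=c or manip.camera_model(n); p=c["mtx"]@(c["R"]@np.asarray(X)+c["t"]); return p[:2]/p[2]
def save(n,f):
    c=manip.camera_model(n); im=manip.get_image(n); cv2.imwrite(f"pics/{f}.png",im[:,:,::-1]); return im,c
E
python3 - <<'E'
from h import *
for u,v in((280.4,164.3),(318.5,165.2),(356.5,166),(394.6,166.8)): print("disc",ray("top",u,v,.016).round(4))
for k,(u,v) in enumerate(((179.6,228.2),(265.8,228.8),(368.4,247.6),(484.5,231.6))):
    for nm,h,D in(("b",.055,44),("d",.075,50),("a",.095,36),("c",.115,40)):
        X=ray("top",u,v,h); c=manip.camera_model("top")
        print(k,nm,X.round(4),"side top",proj("side",X).round(0),"base",proj("side",[X[0],X[1],0]).round(0),"diam px",round(433.8*D/1000/(c["R"]@X+c["t"])[2],1))
E
```

```text
disc [0.601  0.0897 0.016 ]
disc [0.6003 0.0098 0.016 ]
disc [ 0.5999 -0.07    0.016 ]
disc [ 0.5994 -0.1499  0.016 ]
0 b [0.459  0.2786 0.055 ] side top [244. 303.] base [248. 314.] diam px 22.5
0 d [0.4568 0.2721 0.075 ] side top [246. 296.] base [251. 312.] diam px 26.2
0 a [0.4546 0.2657 0.095 ] side top [248. 290.] base [254. 311.] diam px 19.4
0 c [0.4524 0.2592 0.115 ] side top [250. 283.] base [258. 309.] diam px 22.1
1 b [0.4604 0.1105 0.055 ] side top [304. 243.] base [305. 256.] diam px 22.5
1 d [0.4582 0.108  0.075 ] side top [306. 237.] base [306. 256.] diam px 26.2
1 a [0.456  0.1055 0.095 ] side top [307. 232.] base [308. 256.] diam px 19.4
1 c [0.4537 0.103  0.115 ] side top [309. 226.] base [309. 256.] diam px 22.1
2 b [ 0.4268 -0.0898  0.055 ] side top [373. 194.] base [371. 208.] diam px 22.7
2 d [ 0.4254 -0.0875  0.075 ] side top [374. 189.] base [371. 209.] diam px 26.4
2 a [ 0.424  -0.0852  0.095 ] side top [376. 184.] base [371. 210.] diam px 19.5
2 c [ 0.4226 -0.083   0.115 ] side top [377. 179.] base [371. 211.] diam px 22.2
3 b [ 0.4615 -0.3168  0.055 ] side top [413. 136.] base [409. 151.] diam px 22.5
3 d [ 0.4592 -0.3092  0.075 ] side top [414. 132.] base [408. 153.] diam px 26.2
3 a [ 0.457  -0.3016  0.095 ] side top [414. 128.] base [407. 155.] diam px 19.3
3 c [ 0.4547 -0.2939  0.115 ] side top [415. 124.] base [406. 157.] diam px 22.0
```

Run:
```python
import cv2, numpy as np
i=cv2.imread("pics/side0.png")
cs=[cv2.resize(i[y-40:y+40,x-20:x+20],(200,400),interpolation=cv2.INTER_CUBIC) for x,y in((246,307),(310,240),(374,197),(411,143))]
cv2.imwrite("pics/c2.png",np.hstack(cs))
```

```text
(no output)
```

View pics/c2.png

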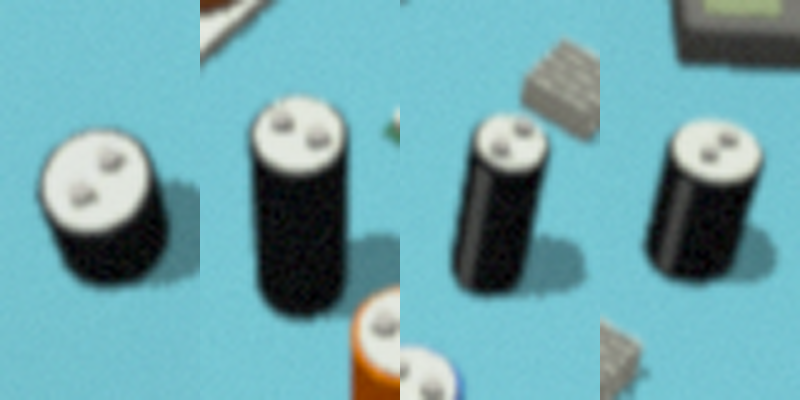

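The side-view tops are at (245.6,303), (309.6,227), (376,185) and (414,133). They match b, c, a and d respectively:

| Can | x (m) | y (m) | Target disc y (m) |
|---|---|---|---|
| b | 0.459 | 0.279 | -0.15 |
| d | 0.459 | -0.309 | -0.07 |
| a | 0.424 | -0.085 | 0.01 |
| c | 0.454 | 0.103 | 0.09 |

All discs are at x = 0.600. I'll place them shortest first, with the jaws closing along world x.

{"api": "apply_moves", "payload": {
  "motion": [
    [[1.18,3.33,0],2.97,100],
    [[1.18,3.33,0],2.97,100],
    [[1.18,3.33,0],2.97,100],
    [[1.18,3.33,0],2.97,100],
    [[1.18,3.33,0],2.97,100],
    [[1.18,3.33,0],2.97,100],
    [[1.18,3.33,0],2.97,100],
    [[1.18,3.33,0],2.97,100]
  ],
  "grip_force": 20
}}

```text
time_s: 0.77
tcp_pos: [0.27, -0.253, 0.2386]
eef_rot: [-180.0, -0.0, 42.5]
wrist_force: [0.5, -0.0, 0.1]
opening: 1.005
grasp_force: 0.0
```

{"api": "apply_moves", "payload": {
  "motion": [
    [[1.18,3.33,0],2.97,100],
    [[1.18,3.33,0],2.97,100],
    [[1.18,3.33,0],2.97,100],
    [[1.18,3.33,0],2.97,100],
    [[1.18,3.33,0],2.97,100],
    [[1.18,3.33,0],2.97,100],
    [[1.18,3.33,0],2.97,100],
    [[1.18,3.33,0],2.97,100]
  ]
}}

```text
time_s: 1.43
tcp_pos: [0.3643, 0.0135, 0.2388]
eef_rot: [180.0, 0.0, 66.3]
wrist_force: [0.9, -1.1, -0.0]
opening: 1.001
grasp_force: 0.0
```

{"api": "apply_moves", "payload": {
  "motion": [
    [[1.18,3.33,0],2.97,100],
    [[1.18,3.33,0],2.97,100],
    [[1.18,3.33,0],2.97,100],
    [[1.18,3.33,0],2.97,100],
    [[1.18,3.33,0],2.97,100],
    [[1.18,3.33,0],2.97,100],
    [[1.18,3.33,0],2.97,100],
    [[1.18,3.33,0],2.97,100]
  ]
}}

```text
time_s: 2.1
tcp_pos: [0.4587, 0.2799, 0.2384]
eef_rot: [-180.0, 0.0, 90.1]
wrist_force: [0.8, -0.5, 0.7]
opening: 0.999
grasp_force: 0.0
```

Run:
```python
from h import *
im,c=save("wrist","w1"); o=manip.get_obs()
print(o["tcp_pos"],"pred top",proj("wrist",[.459,.2786,.055],c),"base",proj("wrist",[.459,.2786,0],c),"tcp axis",proj("wrist",[*o["tcp_pos"][:2],.055],c))
```

```text
[0.46006045 0.28397282 0.23788471] pred top [319.14495818 175.33130694] base [319.25603163 164.89747347] tcp axis [320.24901731 169.86042961]
```

View pics/w1.png

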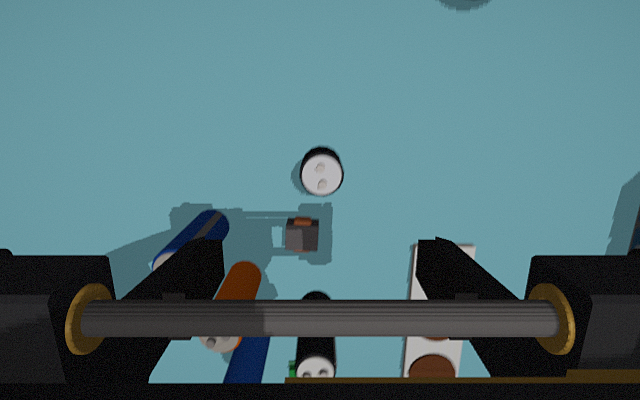

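The wrist view shows can_b's top at (321,173). My prediction was (319,175), so that agrees within about 1 mm. I'll descend.

{"api": "apply_moves", "payload": {
  "motion": [
    [[0,0,0],0,100],
    [[0,0,-2],0,100],
    [[0,0,-3],0,100],
    [[0,0,-3],0,100],
    [[0,0,-3],0,100],
    [[0,0,-2],0,100],
    [[0,0,-1],0,100],
    [[0,0,0],0,100]
  ]
}}

```text
time_s: 2.82
tcp_pos: [0.4578, 0.2769, 0.0972]
eef_rot: [-179.8, 0.1, 89.8]
wrist_force: [-0.2, -0.0, -0.4]
opening: 1.003
grasp_force: 0.0
```

{"api": "apply_moves", "payload": {
  "motion": [
    [[0.1,0.1,-2],0,100],
    [[0,0,-2],0,100],
    [[0,0,-2],0,100],
    [[0,0,-1.5],0,100],
    [[0,0,-0.6],0,100],
    [[0,0,0],0,100],
    [[0,0,0],0,70],
    [[0,0,0],0,55]
  ]
}}

```text
time_s: 3.48
tcp_pos: [0.4605, 0.2791, 0.0192]
eef_rot: [179.9, -0.0, 89.9]
wrist_force: [0.1, -0.4, 0.2]
opening: 0.87
grasp_force: 0.0
```

{"api": "apply_moves", "payload": {
  "motion": [
    [[0,0,0],0,45],
    [[0,0,0],0,40],
    [[0,0,0],0,35],
    [[0,0,0],0,30],
    [[0,0,0],0,30],
    [[0,0,0],0,30],
    [[0,0,0],0,30],
    [[0,0,0],0,30]
  ]
}}

```text
time_s: 4.15
tcp_pos: [0.4598, 0.279, 0.0179]
eef_rot: [180.0, -0.0, 89.9]
wrist_force: [0.5, -0.5, 3.2]
opening: 0.492
grasp_force: 20.0
```

{"api": "apply_moves", "payload": {
  "motion": [
    [[0,0,0.5],0,30],
    [[0,0,1],0,30],
    [[0,0,2],0,30],
    [[0,0,2.5],0,30],
    [[0,0,3],0,30],
    [[0,0,3],0,30],
    [[0,0,1.5],0,30],
    [[0,0,0.5],0,30]
  ],
  "grip_force": 30
}}

```text
time_s: 4.82
tcp_pos: [0.4605, 0.2793, 0.1612]
eef_rot: [179.7, -0.1, 89.9]
wrist_force: [0.4, 0.5, -0.8]
opening: 0.494
grasp_force: 30.0
```

{"api": "apply_moves", "payload": {
  "motion": [
    [[0.5,-1.5,0],0,30],
    [[0.9,-2.7,0],0,30],
    [[1.1,-3.5,0],0,30],
    [[1.1,-3.5,0],0,30],
    [[1.1,-3.5,0],0,30],
    [[1.1,-3.5,0],0,30],
    [[1.1,-3.5,0],0,30],
    [[1.1,-3.5,0],0,30]
  ]
}}

```text
time_s: 5.48
tcp_pos: [0.5394, 0.0252, 0.1572]
eef_rot: [-179.9, -0.0, 89.9]
wrist_force: [1.5, -0.3, -1.5]
opening: 0.491
grasp_force: 30.0
```

{"api": "apply_moves", "payload": {
  "motion": [
    [[1.1,-3.5,0],0,30],
    [[1.1,-3.5,0],0,30],
    [[1.1,-3.5,0],0,30],
    [[1.1,-3.2,0],0,30],
    [[1.1,-2.5,0],0,30],
    [[0.5,-1.5,0],0,30],
    [[0,0,0],0,30],
    [[0,0,0],0,30]
  ]
}}

```text
time_s: 6.15
tcp_pos: [0.5992, -0.1502, 0.1567]
eef_rot: [-179.9, -0.1, 89.8]
wrist_force: [-0.4, 0.7, -1.7]
opening: 0.491
grasp_force: 30.0
```

{"api": "apply_moves", "payload": {
  "motion": [
    [[0.1,0,-1],0,30],
    [[0,0,-2],0,30],
    [[0,0,-2.5],0,30],
    [[0,0,-2.5],0,30],
    [[0,0,-2],0,30],
    [[0,0,-1.2],0,30],
    [[0,0,-0.5],0,30],
    [[0,0,0],0,30]
  ]
}}

```text
time_s: 6.82
tcp_pos: [0.5999, -0.1486, 0.0394]
eef_rot: [-179.9, -0.1, 90.0]
wrist_force: [-0.5, -0.8, -0.8]
opening: 0.49
grasp_force: 30.0
```

{"api": "apply_moves", "payload": {
  "motion": [
    [[0,0,0],0,30],
    [[0,0,-0.1],0,30],
    [[0,0,-0.1],0,30],
    [[0,0,-0.1],0,30],
    [[0,0,-0.1],0,30],
    [[0,0,-0.1],0,30],
    [[0,0,0],0,30],
    [[0,0,0],0,30]
  ]
}}

```text
time_s: 7.48
tcp_pos: [0.6007, -0.1501, 0.0357]
eef_rot: [-180.0, 0.0, 89.9]
wrist_force: [0.3, 0.1, -0.8]
opening: 0.486
grasp_force: 30.0
```

{"api": "apply_moves", "payload": {
  "motion": [
    [[0,0,-0.1],0,30],
    [[0,0,0],0,30],
    [[0,0,-0.1],0,30],
    [[0,0,0],0,30],
    [[0,0,0],0,30],
    [[0,0,0],0,30],
    [[0,0,0],0,30],
    [[0,0,0],0,30]
  ]
}}

```text
time_s: 8.15
tcp_pos: [0.6008, -0.1501, 0.0339]
eef_rot: [180.0, 0.0, 89.9]
wrist_force: [-0.6, 0.5, 2.5]
opening: 0.489
grasp_force: 30.0
```

{"api": "apply_moves", "payload": {
  "motion": [
    [[0,0,0],0,55],
    [[0,0,0],0,65],
    [[0,0,0],0,80],
    [[0,0,0],0,100],
    [[0,0,0],0,100],
    [[0,0,0.5],0,100],
    [[0,0,1.5],0,100],
    [[0,0,2.5],0,100]
  ]
}}

```text
time_s: 8.82
tcp_pos: [0.5997, -0.1496, 0.0775]
eef_rot: [-179.8, -0.1, 89.9]
wrist_force: [-0.3, -0.5, -0.2]
opening: 0.996
grasp_force: 0.0
```

{"api": "apply_moves", "payload": {
  "motion": [
    [[0,0,3],0,100],
    [[0,0,3],0,100],
    [[-0.5,-0.6,1],0,100],
    [[-2,-2.2,0],0,100],
    [[-2.6,-2.9,0],0,100],
    [[-2.6,-2.9,0],0,100],
    [[-2.6,-2.9,0],0,100],
    [[-2.2,-2.5,0],0,100]
  ]
}}

```text
time_s: 9.48
tcp_pos: [0.4735, -0.2914, 0.1484]
eef_rot: [-180.0, -0.0, 89.9]
wrist_force: [0.2, 0.2, -0.4]
opening: 1.0
grasp_force: 0.0
```

{"api": "apply_moves", "payload": {
  "motion": [
    [[-1.2,-1.3,0],0,100],
    [[-0.5,-0.6,0],0,100],
    [[0,0,-1],0,100],
    [[0,0,-2],0,100],
    [[0,0,-2],0,100],
    [[0,0,0],0,100],
    [[0,0,0],0,100],
    [[0,0,0],0,100]
  ]
}}

```text
time_s: 10.15
tcp_pos: [0.4595, -0.3086, 0.0993]
eef_rot: [180.0, 0.0, 90.0]
wrist_force: [0.5, 0.0, 0.0]
opening: 0.999
grasp_force: 0.0
```

{"api": "apply_moves", "payload": {
  "motion": [
    [[0,0,-1],0,100],
    [[0,0,-2],0,100],
    [[0,0,-2],0,100],
    [[0,0,-1.5],0,100],
    [[0,0,-0.7],0,100],
    [[0,0,0],0,100],
    [[0,0,0],0,75],
    [[0,0,0],0,62]
  ],
  "grip_force": 20
}}

```text
time_s: 10.82
tcp_pos: [0.4592, -0.3094, 0.0277]
eef_rot: [179.9, 0.1, 89.9]
wrist_force: [0.1, 0.6, 0.9]
opening: 0.872
grasp_force: 0.0
```

{"api": "apply_moves", "payload": {
  "motion": [
    [[0,0,0],0,55],
    [[0,0,0],0,50],
    [[0,0,0],0,45],
    [[0,0,0],0,40],
    [[0,0,0],0,35],
    [[0,0,0],0,35],
    [[0,0,0],0,35],
    [[0,0,0],0,35]
  ]
}}

```text
time_s: 11.48
tcp_pos: [0.4589, -0.3091, 0.027]
eef_rot: [180.0, 0.0, 89.9]
wrist_force: [0.3, 1.5, 5.1]
opening: 0.563
grasp_force: 20.0
```

{"api": "apply_moves", "payload": {
  "motion": [
    [[0,0,0.5],0,35],
    [[0,0,1],0,35],
    [[0,0,2],0,35],
    [[0,0,2.5],0,35],
    [[0,0,2.5],0,35],
    [[0,0,2.5],0,35],
    [[0,0,1.5],0,35],
    [[0,0,0.5],0,35]
  ],
  "grip_force": 30
}}

```text
time_s: 12.15
tcp_pos: [0.4592, -0.3095, 0.1597]
eef_rot: [179.8, 0.2, 89.9]
wrist_force: [-0.3, 0.2, -2.8]
opening: 0.557
grasp_force: 30.0
```

{"api": "apply_moves", "payload": {
  "motion": [
    [[0.6,1,0],0,35],
    [[1.2,2,0],0,35],
    [[1.8,3,0],0,35],
    [[1.8,3,0],0,35],
    [[1.8,3,0],0,35],
    [[1.8,3,0],0,35],
    [[1.8,3,0],0,35],
    [[1.5,2.6,0],0,35]
  ]
}}

```text
time_s: 12.82
tcp_pos: [0.582, -0.0998, 0.1551]
eef_rot: [-179.8, -0.1, 89.9]
wrist_force: [0.2, -0.5, -3.5]
opening: 0.562
grasp_force: 30.0
```

{"api": "apply_moves", "payload": {
  "motion": [
    [[1.2,2,0],0,35],
    [[0.6,1.3,0],0,35],
    [[0,0,0],0,35],
    [[0,0,-1],0,35],
    [[0,0,-2],0,35],
    [[0,0,-2],0,35],
    [[0,0,-1],0,35],
    [[0,0,0],0,35]
  ]
}}

```text
time_s: 13.48
tcp_pos: [0.5979, -0.0707, 0.0938]
eef_rot: [-179.7, -0.1, 89.8]
wrist_force: [0.4, 0.2, -1.9]
opening: 0.56
grasp_force: 30.0
```

{"api": "apply_moves", "payload": {
  "motion": [
    [[0.1,0,0],0,35],
    [[0,0,-1],0,35],
    [[0,0,-1.5],0,35],
    [[0,0,-1.2],0,35],
    [[0,0,-0.6],0,35],
    [[0,0,-0.3],0,35],
    [[0,0,0],0,35],
    [[0,0,0],0,35]
  ]
}}

```text
time_s: 14.15
tcp_pos: [0.6011, -0.0702, 0.0514]
eef_rot: [179.9, 0.0, 89.9]
wrist_force: [-0.2, -0.3, -2.6]
opening: 0.563
grasp_force: 30.0
```

{"api": "apply_moves", "payload": {
  "motion": [
    [[0,0,-0.1],0,35],
    [[0,0,-0.1],0,35],
    [[0,0,-0.1],0,35],
    [[0,0,-0.1],0,35],
    [[0,0,-0.1],0,35],
    [[0,0,0],0,35],
    [[0,0,0],0,35],
    [[0,0,0],0,35]
  ]
}}

```text
time_s: 14.82
tcp_pos: [0.6007, -0.07, 0.0458]
eef_rot: [180.0, 0.0, 89.9]
wrist_force: [1.5, -0.0, -1.6]
opening: 0.559
grasp_force: 30.0
```

{"api": "apply_moves", "payload": {
  "motion": [
    [[0,0,-0.1],0,35],
    [[0,0,0],0,35],
    [[0,0,-0.1],0,35],
    [[0,0,0],0,35],
    [[0,0,-0.1],0,35],
    [[0,0,0],0,35],
    [[0,0,0],0,35],
    [[0,0,0],0,35]
  ]
}}

```text
time_s: 15.48
tcp_pos: [0.6007, -0.07, 0.0431]
eef_rot: [180.0, 0.0, 89.9]
wrist_force: [-1.8, 0.9, 3.4]
opening: 0.562
grasp_force: 30.0
```

{"api": "apply_moves", "payload": {
  "motion": [
    [[0,0,0],0,62],
    [[0,0,0],0,70],
    [[0,0,0],0,85],
    [[0,0,0],0,100],
    [[0,0,0],0,100],
    [[0,0,0.5],0,100],
    [[0,0,1.5],0,100],
    [[0,0,2.5],0,100]
  ]
}}

```text
time_s: 16.15
tcp_pos: [0.5997, -0.0698, 0.0866]
eef_rot: [-179.8, -0.1, 89.9]
wrist_force: [0.3, -0.7, 0.5]
opening: 1.0
grasp_force: 0.0
```

{"api": "apply_moves", "payload": {
  "motion": [
    [[0,0,3],0,100],
    [[0,0,3],0,100],
    [[-0.5,0,1.5],0,100],
    [[-2,-0.2,0],0,100],
    [[-3,-0.3,0],0,100],
    [[-3,-0.3,0],0,100],
    [[-3,-0.3,0],0,100],
    [[-3,-0.3,0],0,100]
  ]
}}

```text
time_s: 16.82
tcp_pos: [0.4543, -0.0839, 0.1631]
eef_rot: [180.0, 0.0, 89.9]
wrist_force: [0.2, -0.4, 0.2]
opening: 1.001
grasp_force: 0.0
```

{"api": "apply_moves", "payload": {
  "motion": [
    [[-2,-0.1,0],0,100],
    [[-1.1,0,0],0,100],
    [[0,0,0],0,100],
    [[0,0,-1],0,100],
    [[0,0,-2],0,100],
    [[0,0,-1],0,100],
    [[0,0,0],0,100],
    [[0,0,0],0,100]
  ]
}}

```text
time_s: 17.48
tcp_pos: [0.4253, -0.0851, 0.1229]
eef_rot: [-180.0, -0.0, 89.9]
wrist_force: [-1.3, -0.0, 0.5]
opening: 1.002
grasp_force: 0.0
```

Run:
```python
from h import *
im,c=save("side","s2"); save("wrist","w2"); o=manip.get_obs(); print(o["tcp_pos"])
for X in([.6,-.15,.071],[.6,-.07,.091]): print(proj("side",X,c))
```

```text
[ 0.42548355 -0.08522722  0.12345336]
[331.43108458 140.75391802]
[310.36875758 152.14830971]
```

View pics/s2.png

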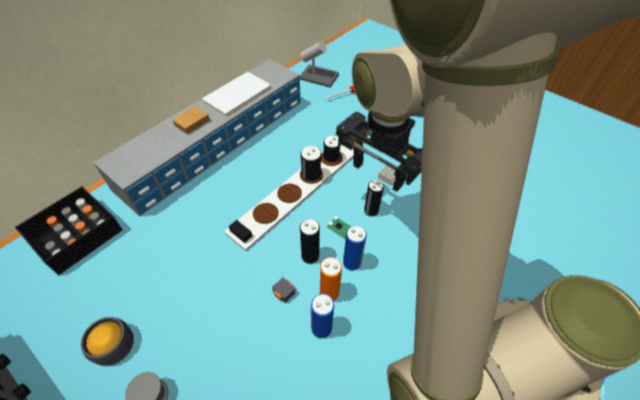

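The cans b (332,142) and d (311,153) stand centred on their discs. I'll go on with can_a.

{"api": "apply_moves", "payload": {
  "motion": [
    [[-0.1,0,-1],0,100],
    [[0,0,-2],0,100],
    [[0,0,-2],0,100],
    [[0,0,-1.5],0,100],
    [[0,0,-0.8],0,100],
    [[0,0,0],0,80],
    [[0,0,0],0,65],
    [[0,0,0],0,55]
  ],
  "grip_force": 20
}}

```text
time_s: 18.25
tcp_pos: [0.4243, -0.0853, 0.0507]
eef_rot: [179.9, 0.0, 89.9]
wrist_force: [0.5, -0.0, 0.8]
opening: 0.795
grasp_force: 0.0
```

{"api": "apply_moves", "payload": {
  "motion": [
    [[0,0,0],0,48],
    [[0,0,0],0,42],
    [[0,0,0],0,36],
    [[0,0,0],0,30],
    [[0,0,0],0,25],
    [[0,0,0],0,25],
    [[0,0,0],0,25],
    [[0,0,0],0,25]
  ]
}}

```text
time_s: 18.92
tcp_pos: [0.4238, -0.0851, 0.0498]
eef_rot: [180.0, 0.0, 89.9]
wrist_force: [0.0, 0.2, 1.6]
opening: 0.408
grasp_force: 20.0
```

{"api": "apply_moves", "payload": {
  "motion": [
    [[0,0,0.5],0,25],
    [[0,0,1],0,25],
    [[0,0,2],0,25],
    [[0,0,2.5],0,25],
    [[0,0,2.5],0,25],
    [[0,0,2.5],0,25],
    [[0,0,1.5],0,25],
    [[0,0,0.5],0,25]
  ],
  "grip_force": 30
}}

```text
time_s: 19.58
tcp_pos: [0.4242, -0.0852, 0.1821]
eef_rot: [179.8, 0.1, 89.9]
wrist_force: [0.2, -0.1, -0.6]
opening: 0.399
grasp_force: 30.0
```

{"api": "apply_moves", "payload": {
  "motion": [
    [[0.7,0.4,0],0,25],
    [[1.6,0.9,0],0,25],
    [[2.4,1.3,0],0,25],
    [[2.6,1.4,0],0,25],
    [[2.6,1.4,0],0,25],
    [[2.6,1.4,0],0,25],
    [[2.4,1.3,0],0,25],
    [[1.6,0.8,0],0,25]
  ]
}}

```text
time_s: 20.25
tcp_pos: [0.5903, 0.0059, 0.1775]
eef_rot: [-179.9, -0.1, 89.9]
wrist_force: [0.2, 1.0, -0.1]
opening: 0.397
grasp_force: 30.0
```

{"api": "apply_moves", "payload": {
  "motion": [
    [[0.8,0.4,0],0,25],
    [[0.3,0.2,0],0,25],
    [[0,0,0],0,25],
    [[0,0,-1],0,25],
    [[0,0,-2],0,25],
    [[0,0,-2],0,25],
    [[0,0,-1],0,25],
    [[0,0,0],0,25]
  ]
}}

```text
time_s: 20.92
tcp_pos: [0.598, 0.0097, 0.1173]
eef_rot: [-179.7, -0.0, 89.8]
wrist_force: [0.3, 0.0, -0.4]
opening: 0.4
grasp_force: 30.0
```

{"api": "apply_moves", "payload": {
  "motion": [
    [[0,0,0],0,25],
    [[0,0,-1],0,25],
    [[0,0,-1.5],0,25],
    [[0,0,-1.2],0,25],
    [[0,0,-0.6],0,25],
    [[0,0,-0.3],0,25],
    [[0,0,0],0,25],
    [[0,0,0],0,25]
  ]
}}

```text
time_s: 21.58
tcp_pos: [0.6001, 0.0099, 0.0744]
eef_rot: [179.9, 0.0, 89.9]
wrist_force: [-0.2, 0.5, -1.1]
opening: 0.4
grasp_force: 30.0
```

{"api": "apply_moves", "payload": {
  "motion": [
    [[0,0,-0.1],0,25],
    [[0,0,-0.1],0,25],
    [[0,0,-0.1],0,25],
    [[0,0,-0.1],0,25],
    [[0,0,-0.1],0,25],
    [[0,0,0],0,25],
    [[0,0,0],0,25],
    [[0,0,0],0,25]
  ]
}}

```text
time_s: 22.25
tcp_pos: [0.5997, 0.01, 0.0688]
eef_rot: [180.0, 0.0, 89.9]
wrist_force: [-0.7, 0.5, -0.9]
opening: 0.403
grasp_force: 30.0
```

{"api": "apply_moves", "payload": {
  "motion": [
    [[0,0,-0.1],0,25],
    [[0,0,0],0,25],
    [[0,0,-0.1],0,25],
    [[0,0,0],0,25],
    [[0,0,0],0,25],
    [[0,0,0],0,25],
    [[0,0,0],0,25],
    [[0,0,0],0,25]
  ]
}}

```text
time_s: 22.92
tcp_pos: [0.5997, 0.0099, 0.0668]
eef_rot: [180.0, 0.0, 89.9]
wrist_force: [0.3, 0.7, -2.1]
opening: 0.402
grasp_force: 30.0
```

{"api": "apply_moves", "payload": {
  "motion": [
    [[0,0,-0.1],0,25],
    [[0,0,0],0,25],
    [[0,0,-0.05],0,25],
    [[0,0,0],0,25],
    [[0,0,0],0,25],
    [[0,0,0],0,25],
    [[0,0,0],0,25],
    [[0,0,0],0,25]
  ]
}}

```text
time_s: 23.58
tcp_pos: [0.5999, 0.0099, 0.0658]
eef_rot: [180.0, 0.0, 89.9]
wrist_force: [-1.4, 0.6, 6.5]
opening: 0.401
grasp_force: 30.0
```

{"api": "apply_moves", "payload": {
  "motion": [
    [[0,0,0],0,48],
    [[0,0,0],0,60],
    [[0,0,0],0,80],
    [[0,0,0],0,100],
    [[0,0,0],0,100],
    [[0,0,0.5],0,100],
    [[0,0,1.5],0,100],
    [[0,0,2.5],0,100]
  ]
}}

```text
time_s: 24.25
tcp_pos: [0.5986, 0.0101, 0.109]
eef_rot: [-179.7, -0.0, 89.9]
wrist_force: [-0.1, -0.0, -0.3]
opening: 0.982
grasp_force: 0.0
```

{"api": "apply_moves", "payload": {
  "motion": [
    [[0,0,3],0,100],
    [[0,0,3],0,100],
    [[-0.5,0.3,1],0,100],
    [[-1.6,1,0],0,100],
    [[-2.4,1.6,0],0,100],
    [[-2.6,1.7,0],0,100],
    [[-2.6,1.7,0],0,100],
    [[-2.4,1.6,0],0,100]
  ]
}}

```text
time_s: 24.92
tcp_pos: [0.4766, 0.0898, 0.1797]
eef_rot: [-179.9, -0.0, 89.9]
wrist_force: [0.1, -0.9, 0.8]
opening: 1.004
grasp_force: 0.0
```

{"api": "apply_moves", "payload": {
  "motion": [
    [[-1.6,1,0],0,100],
    [[-0.9,0.4,0],0,100],
    [[0,0,0],0,100],
    [[0,0,-1],0,100],
    [[0,0,-1.5],0,100],
    [[0,0,-0.5],0,100],
    [[0,0,0],0,100],
    [[0,0,0],0,100]
  ]
}}

```text
time_s: 25.58
tcp_pos: [0.4543, 0.1026, 0.1503]
eef_rot: [-180.0, 0.0, 89.9]
wrist_force: [0.0, -0.5, -0.7]
opening: 1.0
grasp_force: 0.0
```

Run:
```python
from h import *
im,c=save("side","s3"); print(manip.get_obs()["tcp_pos"])
print(proj("side",[.6,.01,.111],c))
for u,v in((244,274),(291,271)): print(ray("top",u,v,.115))
```

```text
[0.4543564  0.10266441 0.15057191]
[286.60410144 165.00461948]
[0.37235847 0.13879066 0.115     ]
[0.37888266 0.05528148 0.115     ]
```

View pics/s3.png

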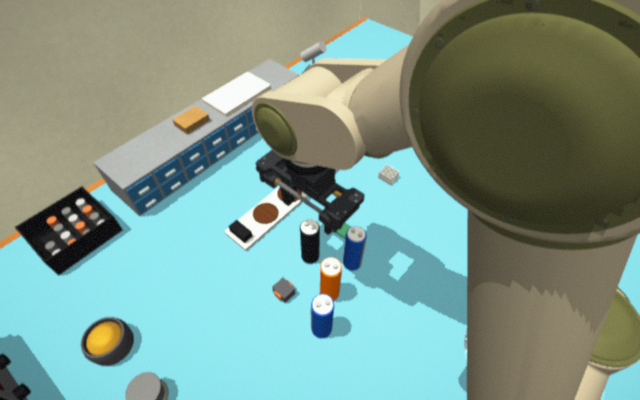

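The view shows can_c (310,240) and the decoys undisturbed, with can_a hidden behind the gripper. The body will clear the decoy tops by about 14 mm, so I'll descend.

{"api": "apply_moves", "payload": {
  "motion": [
    [[0,0,-1],0,100],
    [[0,0,-2],0,100],
    [[0,0,-2],0,100],
    [[0,0,-1.8],0,100],
    [[0,0,-1],0,100],
    [[0,0,0],0,80],
    [[0,0,0],0,65],
    [[0,0,0],0,55]
  ],
  "grip_force": 20
}}

```text
time_s: 26.3
tcp_pos: [0.4544, 0.1029, 0.0732]
eef_rot: [179.9, 0.0, 89.9]
wrist_force: [0.7, 0.8, 0.5]
opening: 0.796
grasp_force: 0.0
```

{"api": "apply_moves", "payload": {
  "motion": [
    [[0,0,0],0,50],
    [[0,0,0],0,46],
    [[0,0,0],0,40],
    [[0,0,0],0,35],
    [[0,0,0],0,30],
    [[0,0,0],0,30],
    [[0,0,0],0,30],
    [[0,0,0],0,30]
  ]
}}

```text
time_s: 26.97
tcp_pos: [0.4538, 0.103, 0.0724]
eef_rot: [180.0, 0.0, 89.9]
wrist_force: [-1.2, 0.6, 5.3]
opening: 0.445
grasp_force: 20.0
```

{"api": "apply_moves", "payload": {
  "motion": [
    [[0,0,0.3],0,30],
    [[0,0,0.7],0,30],
    [[0,0,1.4],0,30],
    [[0,0,1.8],0,30],
    [[0,0,1.8],0,30],
    [[0,0,1.2],0,30],
    [[0,0,0.6],0,30],
    [[0,0,0.2],0,30]
  ],
  "grip_force": 30
}}

```text
time_s: 27.63
tcp_pos: [0.4539, 0.103, 0.1532]
eef_rot: [179.9, 0.0, 89.9]
wrist_force: [0.7, 0.2, -1.2]
opening: 0.445
grasp_force: 30.0
```

{"api": "apply_moves", "payload": {
  "motion": [
    [[0.6,-0.1,0],0,30],
    [[1.3,-0.1,0],0,30],
    [[2,-0.2,0],0,30],
    [[2.3,-0.2,0],0,30],
    [[2.3,-0.2,0],0,30],
    [[2.3,-0.2,0],0,30],
    [[2,-0.2,0],0,30],
    [[1.2,-0.1,0],0,30]
  ]
}}

```text
time_s: 28.3
tcp_pos: [0.5955, 0.0895, 0.1506]
eef_rot: [-179.9, -0.0, 89.9]
wrist_force: [0.1, -0.2, -1.7]
opening: 0.444
grasp_force: 30.0
```

{"api": "apply_moves", "payload": {
  "motion": [
    [[0.6,0,0],0,30],
    [[0.1,0,0],0,30],
    [[0,0,0],0,30],
    [[0,0,-1],0,30],
    [[0,0,-2],0,30],
    [[0,0,-1.5],0,30],
    [[0,0,-0.5],0,30],
    [[0,0,0],0,30]
  ]
}}

```text
time_s: 28.97
tcp_pos: [0.5995, 0.0901, 0.1008]
eef_rot: [-179.8, -0.0, 89.9]
wrist_force: [-0.2, 0.0, -2.0]
opening: 0.444
grasp_force: 30.0
```

{"api": "apply_moves", "payload": {
  "motion": [
    [[0,0,0],0,30],
    [[0,0,-0.3],0,30],
    [[0,0,-0.3],0,30],
    [[0,0,-0.2],0,30],
    [[0,0,-0.1],0,30],
    [[0,0,-0.1],0,30],
    [[0,0,0],0,30],
    [[0,0,0],0,30]
  ]
}}

```text
time_s: 29.63
tcp_pos: [0.6007, 0.09, 0.0923]
eef_rot: [180.0, -0.0, 89.9]
wrist_force: [0.7, -0.0, -2.8]
opening: 0.449
grasp_force: 30.0
```

{"api": "apply_moves", "payload": {
  "motion": [
    [[0,0,-0.1],0,30],
    [[0,0,0],0,30],
    [[0,0,-0.1],0,30],
    [[0,0,0],0,30],
    [[0,0,0],0,30],
    [[0,0,0],0,30],
    [[0,0,0],0,30],
    [[0,0,0],0,30]
  ]
}}

```text
time_s: 30.3
tcp_pos: [0.6007, 0.09, 0.0903]
eef_rot: [-180.0, -0.0, 89.9]
wrist_force: [-0.0, -0.4, -1.6]
opening: 0.444
grasp_force: 30.0
```

{"api": "apply_moves", "payload": {
  "motion": [
    [[0,0,-0.1],0,30],
    [[0,0,0],0,30],
    [[0,0,-0.1],0,30],
    [[0,0,0],0,30],
    [[0,0,0],0,30],
    [[0,0,0],0,30],
    [[0,0,0],0,30],
    [[0,0,0],0,30]
  ]
}}

```text
time_s: 30.97
tcp_pos: [0.6008, 0.09, 0.0885]
eef_rot: [180.0, 0.0, 89.9]
wrist_force: [-1.1, -0.4, 3.2]
opening: 0.445
grasp_force: 30.0
```

Contact. I'll release, rise and back away.

{"api": "apply_moves", "payload": {
  "motion": [
    [[0,0,0],0,52],
    [[0,0,0],0,65],
    [[0,0,0],0,85],
    [[0,0,0],0,100],
    [[0,0,0],0,100],
    [[0,0,0.5],0,100],
    [[0,0,1.5],0,100],
    [[0,0,2.5],0,100]
  ]
}}

```text
time_s: 31.63
tcp_pos: [0.5997, 0.09, 0.132]
eef_rot: [-179.7, -0.0, 89.9]
wrist_force: [0.3, 0.2, 0.1]
opening: 0.994
grasp_force: 0.0
```

{"api": "apply_moves", "payload": {
  "motion": [
    [[0,0,3],0,100],
    [[0,0,3],0,100],
    [[-1,0,1],0,100],
    [[-3,0,0],0,100],
    [[-4,0,0],0,100],
    [[-4,0,0],0,100],
    [[-3,0,0],0,100],
    [[-1,0,0],0,100]
  ]
}}

```text
time_s: 32.3
tcp_pos: [0.4362, 0.0904, 0.203]
eef_rot: [-179.9, -0.0, 89.9]
wrist_force: [0.7, -0.5, 0.4]
opening: 1.003
grasp_force: 0.0
```

{"api": "apply_moves", "payload": {
  "motion": [
    [[0,3,0],0,100],
    [[0,4,0],0,100],
    [[0,4,0],0,100],
    [[0,4,0],0,100],
    [[0,4,0],0,100],
    [[0,2,0],0,100],
    [[0,0,0],0,100],
    [[0,0,0],0,100]
  ]
}}

```text
time_s: 32.97
tcp_pos: [0.4404, 0.3005, 0.2026]
eef_rot: [-180.0, 0.0, 90.0]
wrist_force: [0.3, 0.2, -0.6]
opening: 1.002
grasp_force: 0.0
```

Run:
```python
from h import *
im,c=save("top","t4")
for X in([.5994,-.15,.071],[.5999,-.07,.091],[.6003,.01,.111],[.601,.09,.131]): print(((proj("top",X,c)-[220,90])*3.2).round(0))
cv2.imwrite("pics/t4c.png",cv2.resize(im[90:210,220:465,::-1],None,fx=3.2,fy=3.2,interpolation=cv2.INTER_CUBIC))
```

```text
[574. 223.]
[448. 211.]
[315. 199.]
[175. 186.]
```

View pics/t4c.png

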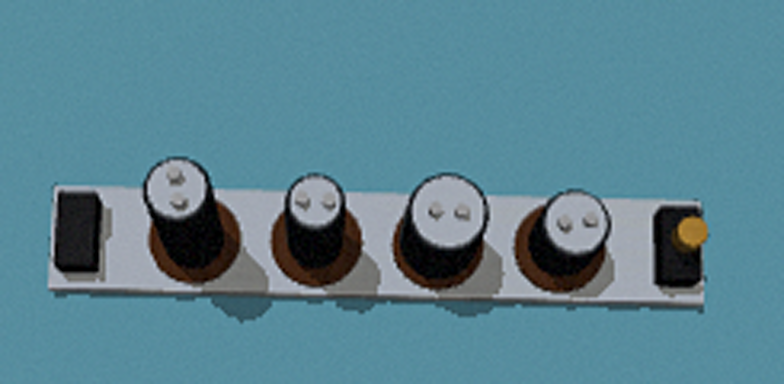

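All four cans stand centred. Their tops are at (177,189), (316,202), (449,211) and (577,223), within about 1 mm of the predicted positions. I'll hand the job in.

```bash
python3 -c "
from workcell import manip
print(manip.finish_job())"
```

```text
the job is handed in; nothing more can be done
None
```

All four capacitors stand upright on their discs in height order from the binding post (b, d, a, c), about 1 mm from where they should be in the last picture; I handed the job in at about 33 s, and no verdict came back.

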